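Ink the rubber stamp and hold it on the form

ROBOT

A 6-joint arm with a two-finger parallel gripper is mounted at the origin on a cart in front of the work surface, level with it; the furniture and walls round the work are solid. World frame = base frame: x ahead of the robot, y to its left, z up, the work surface at z = 0. Lengths are in mm, angles in rad, forces in N, time in s.
With the tool pointing down it reaches from about 350 to 975 mm from the base axis. Payload 7.1 kg.
Tool frame: the origin (TCP) lies midway between the tips of the shut fingers; the grasp point (between the pads) lies 19 mm behind it; z points along the fingers, y is the line along which they close (so a half turn about z gives the same grasp; the last joint's range is limited). The gripper opens to 88 mm and grips with 3 to 60 N. Pads are 20 mm wide; open, the fingers measure 115 mm over their backs; the gripper's body (75 mm by 178 mm) begins 61 mm behind the grasp point.
Start: joints at [-1.327, 0.423, 1.63, -0, 1.089, -0.019], TCP at [162.385, -603.519, 195.875] pointing down, gripper open.
Joint ranges: [-3, 3], [-0.9, 2.11], [0.09, 2.58], [-1.31, 4.45], [0.11, 2.69], [-2.54, 2.54]. Speed limits (rad/s): [2.39, 2.39, 3.01, 3.14, 3.14, 3.14].

INTERFACE

Orientations are given as a rotation vector (axis times angle).
In Python, from workcell import status, eyes, ticket gives the robot as it stands.
- The arm moves only by the shell command python3 -m jog 'ROWS' [OPENING]. ROWS is a JSON list of rows, 1 to 5 of them, each written [[dx, dy, dz], [rx, ry, rz]]: dx, dy, dz in parts of the range, where 1.0 means 400 mm, then a rotation vector rx, ry, rz in parts of the range, where 1.0 means 4 rad; each row shifts and turns the commanded pose from where the row before left it, along the tool's axes as they then stand; what a row does not reach is not made up. A row lasts 1/12 s, in which the tool goes at most 41.7 mm and 0.125 rad, less where a joint would pass 70% of its speed; a pose out of reach is approached as far as the arm can. OPENING is the finger opening in mm, set as the command begins (- or left out keeps the last). The fingers move at their own pace and stop on an object; the grip force is fixed at half the most. Time passes only in rows, so rows that do not move let the fingers close. It prints the time, the measured TCP pose, the force, the opening and the grip force at its end. No shift or turn number may pass 1 either way. Input that does not fit is refused with a message, and nothing moves.
- status.get_obs(): the state, without advancing time (a new reading comes with each control period).
- eyes.get_image(name): name is "side" or "top" or "wrist"; returns a dict with "img" (384x512x3 uint8, red, green, blue), "range_z" (384x512 float32, mm along the optical axis (not along the pixel's ray), 0 where there is no reading), "fx", "fy", "cx", "cy" (pixels), "R" (3x3) and "t" (3): a world point X has camera coordinates R X + t. Camera axes: x right, y down, z forward; pixel columns grow to the right and rows downward; lengths in mm; the calibration is good to about 2 mm. A picture is of the moment at which its call begins.
- ticket.close_job(): hands the job in; it is judged then, once.
The state is a dict: "t": time; "qpos": joint angles; "qvel": joint speeds; "joint_torque": joint torques, N m; "ee_pos": TCP position; "orientation": TCP orientation; "ft_force": force on the tool from outside, world axes, zero at the start; "moment": the same for the moment, N m; "width": finger opening in mm; "grasp_force": force on a finger pad.
Only numpy, scipy, OpenCV 4.12 (cv2) and the standard library are available. Lean on these libraries where they do the work, as an engineer would, in place of code of your own. Each camera call takes 0.05 s, during which the arm holds its last target. There are 200 camera calls.

TASK

Take the wooden rubber stamp by its handle, press it upright onto the middle of the open ink pad, then press it upright and square inside the red frame on the form, touching the form nowhere else. The form lies on a sprung plate: push lightly, with about 5 N, so that the plate sinks about halfway and never bottoms out hard. Finish while still gripping the stamp and holding it there at that pressure, and do not disturb the other things on the desk.

Things in the scene. Friction and masses are not known exactly. Their poses are not given: they have to be found in the camera images.
- stamp: Loose wooden rubber stamp, 69 mm tall, 50 to 90 g, standing upright on the desk. Foot block 24 (x) x 60 (y) x 14 mm; above it a round neck 18 mm thick (height 14 to 34 mm) and a round knob handle 24 mm thick (height 34 to 69 mm), to be gripped from above. Origin: centre of the stamping face (underside); z up out of the handle, y along the 60 mm side. Either way round is the same.
- ink_pad: Red stamp pad tin, fixed to the desk, lid standing open. Tin 71 (x) x 110 (y) mm, rigid top face 12 mm above its origin; origin: centre of its underside, on the desk. The lid is hinged along the +x edge, stands about upright, and reaches about 85 mm above the desk there.
- ink_pad_lid (a joint): Hinge of the ink pad's lid, rad: 0 shut, 1.83 fully open; it starts at 1.65 or more and may be left alone.
- form_stand: Low grey stand, 170 (x) x 140 (y) mm, fixed to the desk, that carries on four short legs a sprung aluminium plate, 160 (x) x 130 (y) mm, with the white form on it; the paper is 33 mm above the desk. Origin: centre of its underside, on the desk.
- frame (a point): Centre of the red printed frame on the form, at paper height (33 mm above the desk unpressed, and sinks with the plate). Frame 44 (x) x 84 (y) mm; the stamp's 60 mm side goes along the frame's 84 mm side (y). It lies 22 mm from the plate's middle towards the plate's -x edge.
- platen (a joint): How far the plate is pressed down, m: 0 free, 0.010 at its stop. It begins to sink at about 1 N and then takes about 1 N per mm (about 5 N at 4 mm); it springs back.
- mug: Blue-green coffee mug, 86 x 123 x 90 mm, loose bystander; origin: centre of its underside.
- glue_stick: White glue stick with red cap, 25 mm thick, 88 mm tall, standing, loose bystander; origin: centre of its underside.
- stapler_plum: Plum stapler, 36 x 153 x 60 mm, loose bystander; origin: centre of its underside.
- stapler_teal: Teal stapler, 36 x 153 x 60 mm, loose bystander; origin: centre of its underside.
Not all that is in view belongs to the job. There is more than one size of the stamp; the one meant has the size given above.

How it is judged:
By the outcome, as a careful person would: the job done as asked, in the order asked, and still so for the second after the job is handed in, while the arm keeps its last pose, push and grip.
It also fails if it takes over 48 s, if anything falls off the work surface, if the arm or the gripper's body presses on something with over 40 N, if the wrist force passes 120 N, or if a joint passes its speed limit or range.

## Working session

There is one attempt and no reset: what is moved stays moved. The work goes in short steps, Python scripts to look and compute and a shell command to move; the robot and the scene stay as the last step left them, time stands still between calls to the robot, and variables do not carry over. Pictures are saved under pics/ and viewed, at most 10 in all, crops included, and the job is handed in when it is done.

```bash
mkdir -p pics
python3 - <<'E'
from workcell import status, eyes
import cv2,numpy as np
o=status.get_obs(); print({k:np.round(v,3).tolist() for k,v in o.items()})
for n in("top","side"):
    d=eyes.get_image(n); np.savez(f"pics/{n}.npz",**d)
    cv2.imwrite(f"pics/{n}0.png",d["img"][...,::-1]); print(n,d["fx"],d["cx"],d["cy"],np.round(d["R"],3).tolist(),np.round(d["t"],1))
E
```

```text
{'t': 0.0, 'qpos': [-1.327, 0.424, 1.631, -0.0, 1.089, -0.019], 'qvel': [-0.0, -0.001, 0.002, 0.001, -0.001, 0.001], 'joint_torque': [0.003, -54.462, -27.367, 0.065, 0.023, -0.0], 'ee_pos': [162.215, -602.951, 195.099], 'orientation': [-3.113, -0.411, 0.0], 'ft_force': [-0.325, 0.156, -0.027], 'moment': [0.005, -0.072, -0.008], 'grasp_force': 0.0, 'width': 87.92}
top 390.85892962920764 256.4283190087535 189.15077817667782 [[-0.01, -1.0, -0.003], [-0.98, 0.01, -0.2], [0.2, 0.001, -0.98]] [-30.  576.4 896.2]
side 443.6203432027299 254.84400898422106 195.0436102660309 [[0.961, -0.275, 0.016], [-0.09, -0.366, -0.926], [0.26, 0.889, -0.377]] [-574.7   93.1 1075.9]
```

View pics/top0.png

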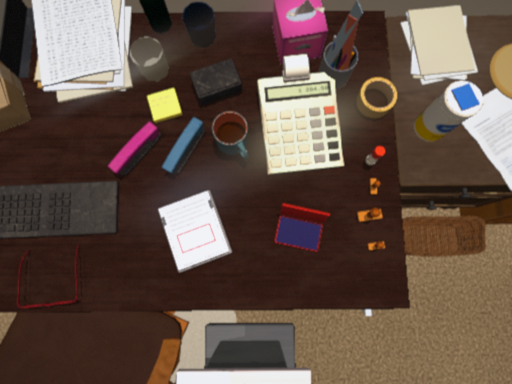

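View pics/side0.png

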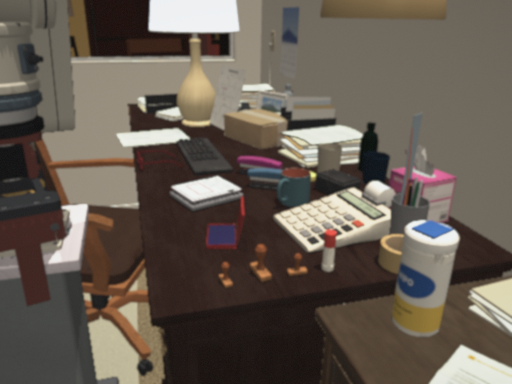

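The top view shows the form at (195,230) with its frame at (197,237), the pad at (299,233) with its lid at (305,211), and three stamps at (375,186), (370,215) and (376,245). The glue stick is at (375,155). I'll measure all of these in world coordinates.

```bash
cat > h.py <<'E'
import numpy as np,cv2
def cloud(d):
    z=d["range_z"].astype(float); v,u=np.mgrid[:z.shape[0],:z.shape[1]]
    P=np.stack([(u-d["cx"])/d["fx"]*z,(v-d["cy"])/d["fy"]*z,z],-1)
    W=(P-d["t"])@d["R"]; W[z==0]=np.nan; return W
def rect(p):
    r=cv2.minAreaRect(p[:,:2].astype(np.float32)); return np.round(r[0],1),np.round(r[1],1),round(r[2],1)
E
python3 - <<'E'
from h import *
for n in("top","side"):
    d=dict(np.load(f"pics/{n}.npz")); W=cloud(d); im=d["img"].astype(int); hsv=cv2.cvtColor(d["img"],cv2.COLOR_RGB2HSV)
    H,S,V=[hsv[...,i].astype(int) for i in range(3)]
    boxes=dict(top=dict(s1=(362,172,388,198),s2=(350,202,388,226),s3=(362,236,390,254),glue=(360,140,390,168)),
      side=dict(s1=(285,248,310,280),s2=(246,240,274,284),s3=(215,258,236,290)))[n]
    for k,(a,b,c,e) in boxes.items():
        w=W[b:e,a:c].reshape(-1,3); m=(w[:,2]>6); w=w[m]
        print(n,k,len(w),"zmax",np.round(np.nanpercentile(w[:,2],[50,95,100]),1),rect(w), "top c",np.round(w[w[:,2]>w[:,2].max()-12].mean(0),1))
    if n=="top":
        # paper / pad / frame
        w=W[185:275,150:235]; hh=w[...,2]; m=(hh>27)&(hh<40); print("plate",rect(w[m]),np.nanmedian(hh[m]))
        red=(S[185:275,150:235]>50)&((H[185:275,150:235]<12)|(H[185:275,150:235]>168))&m; print("frame",red.sum(),rect(w[red]),w[red].mean(0))
        w=W[200:255,270:335]; h=hsv[200:255,270:335]
        blue=(h[...,0]>105)&(h[...,0]<135)&(h[...,1]>60)&(w[...,2]<25)&(w[...,2]>4); print("ink",blue.sum(),rect(w[blue]),np.nanmedian(w[blue][:,2]))
        t=(w[...,2]>7)&(w[...,2]<18); print("tin",rect(w[t]))
        t=(w[...,2]>25); print("lid",rect(w[t]),w[t].mean(0),w[t].max(0))
d=dict(np.load("pics/top.npz")); a=cv2.resize(d["img"][140:260,260:400],None,fx=5,fy=5,interpolation=2)
cv2.imwrite("pics/crop1.png",a[...,::-1])
E
```

```text
top s1 114 zmax [10.7 45.6 50.2] (array([ 591.1, -335.4]), array([17.1, 37.7]), 87.3) top c [ 590.5 -334.9   43.9]
top s2 245 zmax [15.8 68.5 72.5] (array([ 515.5, -320. ]), array([23.7, 59.4]), 7.8) top c [ 515.  -319.    65.8]
top s3 106 zmax [11.9 46.1 47.2] (array([ 439. , -332.5]), array([15.5, 40. ]), 4.7) top c [ 439.2 -331.6   43.1]
top glue 199 zmax [72.9 89.5 91.9] (array([ 660.6, -333.7]), array([23.6, 24.3]), 42.3) top c [ 660.5 -332.7   87.1]
plate (array([481.6, 121.6]), array([160.3, 130.3]), 20.2) 32.56422506345041
frame 36 (array([461.8, 113.8]), array([44.9, 85.9]), 20.0) [460.44017721 109.84330057  33.1913358 ]
ink 932 (array([ 473.3, -139.7]), array([99.5, 60. ]), 77.5) 8.4709007133213
tin (array([ 473.8, -140. ]), array([110.2,  74.3]), 76.4)
lid (array([ 517.1, -150. ]), array([112.8,  14.7]), 77.3) [ 516.84840211 -150.23262741   58.27325099] [534.90653183 -93.86076616  90.34192899]
side s1 179 zmax [11.4 43.4 45.5] (array([ 618.7, -309.7]), array([115.7,  35.5]), 45.9) top c [ 589.9 -341.4   40.1]
side s2 396 zmax [19.4 65.9 68.3] (array([ 515.8, -323.8]), array([24.6, 61.5]), 6.9) top c [ 514.4 -327.3   62.6]
side s3 167 zmax [16.3 44.5 47. ] (array([ 439.2, -337.1]), array([15.4, 42.9]), 6.4) top c [ 438.4 -338.2   40.8]
```

View pics/crop1.png

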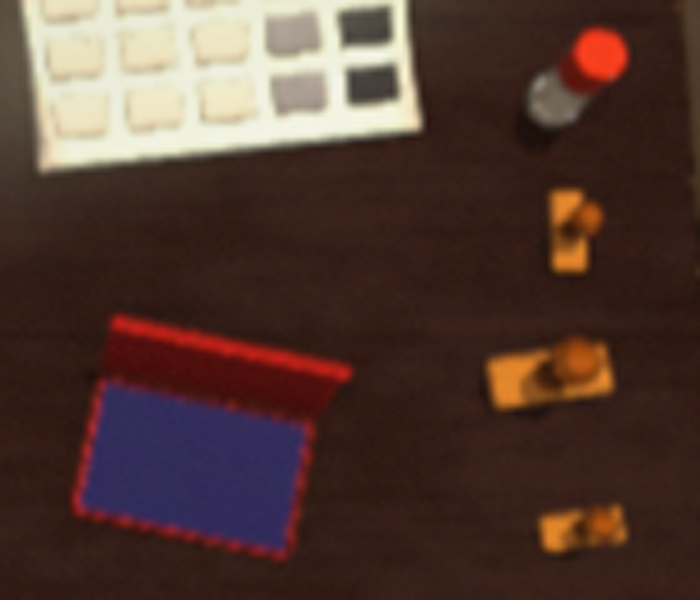

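The middle stamp (top crop around (550,372)) is 59 x 24 mm and 69 mm tall, so it is the one meant; the other two are smaller. It stands at about (515.5,-321) with yaw 7.3°. The pad is at (473.8,-140), yaw -13°. The frame is at (461.3,114), yaw 20°.

```bash
cat >> h.py <<'E'
from scipy.spatial.transform import Rotation as Ro
def go(x,y,z,yawdeg):
    "shift and turn in present tool axes to a tool-down pose whose tool x has the given yaw"
    from workcell import status
    o=status.get_obs(); R=Ro.from_rotvec(o["orientation"])
    T=Ro.from_euler('z',yawdeg,degrees=True)*Ro.from_euler('x',180,degrees=True)
    print("t",round(o["t"],2),"at",np.round(o["ee_pos"],1),"F",np.round(o["ft_force"],2),"w",round(float(o["width"]),1),"g",round(float(o["grasp_force"]),1))
    print("shift",np.round(R.inv().apply(np.array([x,y,z])-o["ee_pos"]),1),"turn",np.round((R.inv()*T).as_rotvec(),4))
E
python3 -c "
from h import *
go(515.5,-321,150,7.3)"
```

```text
t 0.1 at [ 162.3 -603.   195.2] F [-0.74  0.11  0.31] w 87.7 g 0.0
shift [ 414.4 -180.5   45.4] turn [-1.400e-03  1.000e-04  1.354e-01]
```

The manual's scale: shifts go in shares of 400 mm and turns go in shares of 4 rad. Converting my numbers, 34 mm / 400 = 0.085, -15 mm / 400 = -0.0375.

```bash
python3 -m jog '[[[0.085, -0.0375, 0.0075], [0, 0, 0]], [[0.085, -0.0375, 0.0075], [0, 0, 0]], [[0.085, -0.0375, 0.0075], [0, 0, 0]], [[0.085, -0.0375, 0.0075], [0, 0, 0]], [[0.085, -0.0375, 0.0075], [0, 0, 0]]]' 60 && python3 -m jog '[[[0.085, -0.0375, 0.0075], [0, 0, 0]], [[0.085, -0.0375, 0.0075], [0, 0, 0]], [[0.085, -0.0375, 0.0075], [0, 0, 0]], [[0.085, -0.0375, 0.0075], [0, 0, 0]], [[0.085, -0.0375, 0.0075], [0, 0, 0]]]' && python3 -m jog '[[[0.085, -0.0375, 0.0075], [0, 0, 0]], [[0.085, -0.0375, 0.0075], [0, 0, 0.017]], [[0, 0, 0], [0, 0, 0.017]], [[0, 0, 0], [0, 0, 0]], [[0, 0, 0], [0, 0, 0]]]'
python3 - <<'E'
from h import *
from workcell import eyes
go(515.5,-321,150,7.3)
d=eyes.get_image("wrist"); np.savez("pics/wrist.npz",**d); cv2.imwrite("pics/w1.png",d["img"][...,::-1])
W=cloud(d); hsv=cv2.cvtColor(d["img"],cv2.COLOR_RGB2HSV)
near=np.hypot(W[...,0]-515,W[...,1]+321)<42
for lo,hi in((5,75),(9,18),(34,75),(64,75)):
    m=near&(W[...,2]>lo)&(W[...,2]<hi); print(lo,hi,m.sum(),rect(W[m]) if m.sum() else '',np.nanmax(W[m][:,2]) if m.sum() else '')
E
```

```text
t: 0.52
ee_pos: [307.9, -485.5, 180.4]
orientation: [-3.114, -0.411, 0.0]
ft_force: [-0.2, -0.5, 0.3]
width: 60.9
grasp_force: 0.0
t: 0.93
ee_pos: [452.8, -368.8, 165.5]
orientation: [-3.114, -0.412, 0.001]
ft_force: [0.2, -1.1, -0.6]
width: 59.9
grasp_force: 0.0
t: 1.35
ee_pos: [509.4, -323.3, 159.4]
orientation: [-3.135, -0.204, 0.002]
ft_force: [0.5, -0.2, 0.5]
width: 60.3
grasp_force: 0.0
t 1.35 at [ 509.4 -323.3  159.4] F [ 0.51 -0.16  0.45] w 60.3 g 0.0
shift [ 6.4 -1.5  9.4] turn [-0.0005  0.001   0.0023]
5 75 1439 (array([ 518.3, -321.5]), array([24.1, 59.9]), 7.3) 69.1485692980783
9 18 882 (array([ 518.3, -321.5]), array([24.1, 59.9]), 7.3) 17.991699765101583
34 75 507 (array([ 518.2, -321.9]), array([23.6, 22.6]), 51.2) 69.1485692980783
64 75 287 (array([ 518.2, -321.6]), array([16.9, 17.5]), 7.2) 69.1485692980783
```

View pics/w1.png

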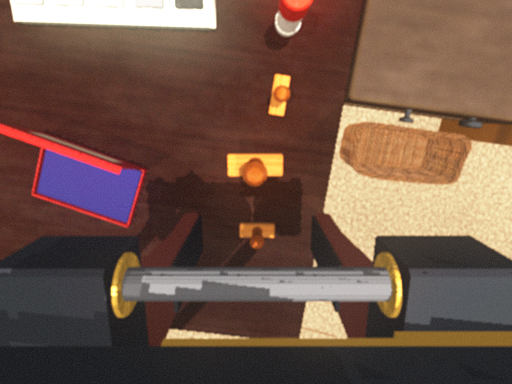

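The wrist view shows the target stamp at (255,168), square to the fingers. The three cameras average to about (517,-322). Next I descend and grip.

In the tool's units: 30 mm / 400 = 0.075, 28 mm / 400 = 0.07, 0.002 rad / 4 = 0.0005.

```bash
python3 -m jog '[[[0.01, 0, 0.05], [0, 0, 0.0005]], [[0.0088, -0.002, 0.075], [0, 0, 0]], [[0, 0, 0.075], [0, 0, 0]], [[0, 0, 0.07], [0, 0, 0]], [[0, 0, 0.046], [0, 0, 0]]]' && python3 -m jog '[[[0, 0, 0], [0, 0, 0]], [[0, 0, 0], [0, 0, 0]], [[0, 0, 0], [0, 0, 0]]]'
python3 - <<'E'
from h import *
from workcell import eyes
go(517,-321.8,33,7.3)
d=eyes.get_image("side"); a=cv2.resize(d["img"][170:300,180:340],None,fx=4,fy=4,interpolation=2); cv2.imwrite("pics/s2.png",a[...,::-1])
E
```

```text
t: 1.82
ee_pos: [514.7, -322.3, 31.1]
orientation: [-3.134, -0.195, 0.004]
ft_force: [-0.2, -0.2, 0.0]
width: 60.0
grasp_force: 0.0
t: 2.07
ee_pos: [517.2, -323.1, 34.7]
orientation: [3.135, 0.195, 0.002]
ft_force: [0.6, -0.5, 0.3]
width: 60.1
grasp_force: 0.0
t 2.07 at [ 517.2 -323.1   34.7] F [ 0.61 -0.46  0.27] w 60.1 g 0.0
shift [-0.  -1.3  1.7] turn [ 0.001  -0.0012 -0.0032]
```

View pics/s2.png

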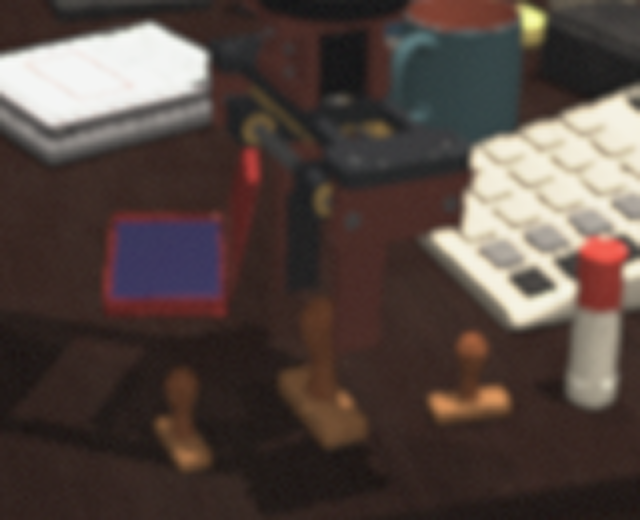

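The picture shows the knob at (320,330), a red-brown finger at (355,300), and a dark finger ending near (300,285). I'll project the expected fingertip positions to check this before closing.

Run:
```python
from h import *
from workcell import eyes
d=eyes.get_image("side"); W=cloud(d)
def px(p):
    c=d["R"]@np.array(p,float)+d["t"]; u=d["fx"]*c[0]/c[2]+d["cx"]; v=d["fy"]*c[1]/c[2]+d["cy"]; return np.round([(u-180)*4,(v-170)*4])
y=np.array([.127*-1,.992])
for s in(-30,-57,30,57): print(s,px([517+y[0]*s,-323+y[1]*s,35]),px([517+y[0]*s,-323+y[1]*s,110]))
print("knob",px([517,-322,69]),px([517,-322,0]))
for u,v in((300,240),(300,270),(355,300),(355,340),(318,320),(320,305),(322,400)): print(u,v,np.round(W[170+v//4,180+u//4],0))
```

```text
-30 [346. 387.] [350. 253.]
-57 [370. 415.] [375. 277.]
30 [299. 332.] [301. 203.]
57 [279. 309.] [281. 182.]
knob [323. 299.] [320. 416.]
300 240 [ 512. -296.   91.]
300 270 [ 512. -296.   74.]
355 300 [nan nan nan]
355 340 [ 520. -362.   67.]
318 320 [ 511. -330.   62.]
320 305 [ 515. -323.   67.]
322 400 [ 514. -330.   15.]
```

In the tool's units: -1 mm / 400 = -0.0025.

```bash
python3 -m jog '[[[0, -0.0025, 0], [0, 0, 0]], [[0, 0, 0], [0, 0, 0]], [[0, 0, 0], [0, 0, 0]], [[0, 0, 0], [0, 0, 0]]]' 32
python3 - <<'E'
from h import *
from workcell import eyes
go(517,-321.8,33,7.3)
d=eyes.get_image("side"); W=cloud(d)
a=cv2.resize(d["img"][205:290,230:290],None,fx=7,fy=7,interpolation=2); cv2.imwrite("pics/s3.png",a[...,::-1])
hsv=cv2.cvtColor(d["img"],cv2.COLOR_RGB2HSV)
x=np.arange(250,275)
for v in range(236,276,3): print(v,[tuple(int(c) if c==c else -1 for c in W[v,u][1:]) for u in range(252,276,4)])
E
```

```text
t: 2.5
ee_pos: [517.1, -321.0, 34.0]
orientation: [3.135, 0.196, 0.001]
ft_force: [0.2, 0.3, -0.0]
width: 36.9
grasp_force: 0.0
t 2.5 at [ 517.1 -321.    34. ] F [ 0.19  0.27 -0.05] w 36.9 g 0.0
shift [-0.2  0.8  1. ] turn [ 0.0005 -0.0006 -0.0024]
236 [(-302, 81), (-302, 79), (-346, 102), (-356, 106), (-350, 102), (-350, 101)]
239 [(-304, 74), (-304, 73), (-344, 94), (-353, 98), (-348, 94), (-173, -3)]
242 [(-303, 67), (-303, 66), (-345, 88), (-347, 89), (-348, 88), (-193, 0)]
245 [(-192, -2), (-301, 58), (-343, 80), (-348, 82), (-349, 81), (-203, -2)]
248 [(-206, -2), (-321, 62), (-345, 75), (-350, 77), (-347, 74), (-220, -1)]
251 [(-220, -1), (-327, 59), (-348, 70), (-349, 69), (-345, 66), (-234, 0)]
254 [(-232, -2), (-325, 51), (-347, 62), (-350, 64), (-349, 62), (-243, -2)]
257 [(-246, -2), (-321, 41), (-333, 47), (-327, 42), (-255, -2), (-258, -1)]
260 [(-260, -1), (-263, -1), (-329, 38), (-267, -1), (-267, -2), (-269, -2)]
263 [(-297, 14), (-297, 12), (-328, 30), (-276, -3), (-280, -2), (-282, -2)]
266 [(-306, 12), (-319, 19), (-328, 23), (-288, -3), (-295, 0), (-295, -1)]
269 [(-313, 9), (-324, 15), (-328, 16), (-323, 11), (-304, -1), (-305, -2)]
272 [(-308, -1), (-329, 11), (-335, 13), (-336, 13), (-335, 11), (-314, -4)]
275 [(-319, -1), (-332, 5), (-344, 12), (-348, 13), (-348, 12), (-325, -4)]
```

View pics/s3.png

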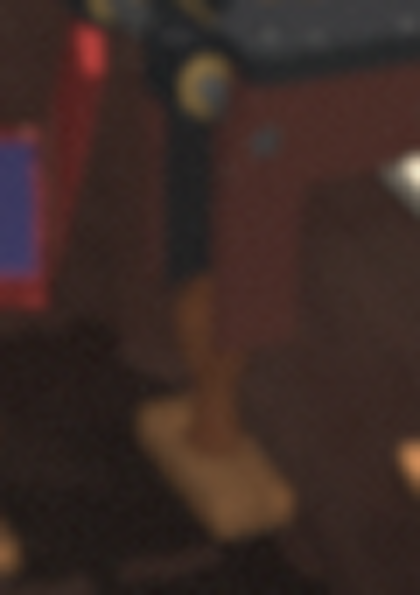

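The near finger's tip shows at about z 59 (crop (260,345)), higher than the nominal 34. I'll nearly close, lower 10 mm and re-measure; that clears the foot either way.

In the tool's units: 5 mm / 400 = 0.0125.

```bash
python3 -m jog '[[[0, 0, 0], [0, 0, 0]], [[0, 0, 0], [0, 0, 0]], [[0, 0, 0.0125], [0, 0, 0]], [[0, 0, 0.0125], [0, 0, 0]], [[0, 0, 0], [0, 0, 0]]]' 29
cat >> h.py <<'E'
def tip():
    from workcell import eyes
    d=eyes.get_image("side"); W=cloud(d); w=W[225:272,245:285].reshape(-1,3)
    m=(np.abs(w[:,0]-519)<15)&(w[:,1]<-337.5)&(w[:,2]>22)&(w[:,2]<105); p=w[m]; print("near finger n",len(p),"low z",np.round(np.sort(p[:,2])[:6],1),"x",np.round(np.percentile(p[:,0],[5,50,95]),1))
    np.savez("pics/side_tip.npz",**d)
    d=eyes.get_image("wrist"); np.savez("pics/wrist_tip.npz",**d); cv2.imwrite("pics/w_tip.png",d["img"][...,::-1])
E
python3 -c "
from h import *
go(517,-321.8,25,7.3);tip()"
```

```text
t: 2.97
ee_pos: [516.1, -320.5, 22.2]
orientation: [-3.134, -0.196, 0.002]
ft_force: [0.2, 0.3, -0.6]
width: 29.1
grasp_force: 0.0
t 2.97 at [ 516.1 -320.5   22.2] F [ 0.19  0.26 -0.62] w 29.1 g 0.0
shift [ 0.8  1.4 -2.8] turn [-0.0012  0.0015 -0.0026]
near finger n 255 low z [48.8 49.2 49.3 49.7 50.  50.3] x [506.6 515.5 527.7]
```

```bash
python3 -m jog '[[[0, 0, 0], [0, 0, 0]], [[0, 0, 0], [0, 0, 0]], [[0, 0, 0], [0, 0, 0]], [[0, 0, 0], [0, 0, 0]]]' 10
python3 -c "
from h import *
go(517,-321.8,25,7.3);tip()
d=dict(np.load('pics/side_tip.npz')); a=cv2.resize(d['img'][205:290,230:290],None,fx=7,fy=7,interpolation=2)
b=cv2.resize(d['img'][215:305,205:215],(10,595)); cv2.imwrite('pics/s4.png',a[...,::-1])"
```

```text
t: 3.4
ee_pos: [516.8, -321.0, 23.5]
orientation: [3.135, 0.196, 0.0]
ft_force: [0.5, 0.1, -0.7]
width: 20.9
grasp_force: 30.0
t 3.4 at [ 516.8 -321.    23.5] F [ 0.52  0.06 -0.73] w 20.9 g 30.0
shift [ 0.1  0.8 -1.5] turn [ 0.     -0.     -0.0027]
near finger n 241 low z [49.7 49.8 50.7 50.7 51.1 51.4] x [506.7 515.9 528.8]
```

View pics/s4.png

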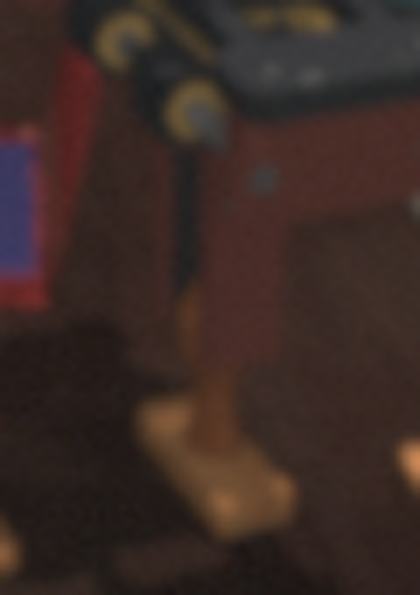

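Grip force is 30 N at a width of 20.9. I'll lift and check the hold, then look at the stamp.

In the tool's units: -35 mm / 400 = -0.0875, -20 mm / 400 = -0.05.

```bash
python3 -m jog '[[[0, 0, -0.015], [0, 0, 0]], [[0, 0, -0.05], [0, 0, 0]], [[0, 0, -0.0875], [0, 0, 0]], [[0, 0, -0.0875], [0, 0, 0]], [[0, 0, -0.035], [0, 0, 0]]]' && python3 -m jog '[[[0, 0, 0], [0, 0, 0]], [[0, 0, 0], [0, 0, 0]], [[0, 0, 0], [0, 0, 0]]]'
cat >> h.py <<'E'
def held():
    "pose of the held stamp's foot: fit the wood-coloured foot points in each camera"
    from workcell import eyes,status
    o=status.get_obs(); e=o["ee_pos"]; R=Ro.from_rotvec(o["orientation"])
    for n in("top","side"):
        d=eyes.get_image(n); W=cloud(d); h=cv2.cvtColor(d["img"],cv2.COLOR_RGB2HSV)
        L=R.inv().apply((W-e).reshape(-1,3)).reshape(W.shape)
        m=(np.abs(L[...,0])<22)&(np.abs(L[...,1])<42)&(L[...,2]>-15)&(L[...,2]<34)&(h[...,1]>100)
        p=L[m]; print(n,len(p))
        f=p[p[:,2]>5]
        if len(f)>20: print(" foot in tool axes",rect(f),"z",np.round(np.percentile(f[:,2],[2,20,50,80,98]),1))
        t=f[np.abs(f[:,2]-np.median(f[:,2]))<4] if n=="top" else f[f[:,2]<np.percentile(f[:,2],40)]
        if len(t)>20:
            A=np.c_[t[:,:2],np.ones(len(t))]; s=np.linalg.lstsq(A,t[:,2],rcond=None)[0]; print(" top plane slope x,y",np.round(s[:2],3),"z0",round(s[2],1))
        np.savez(f"pics/held_{n}.npz",**d)
E
python3 -c "
from h import *
go(517,-321.8,135,7.3);held()
d=dict(np.load('pics/held_side.npz')); a=cv2.resize(d['img'][150:300,200:330],None,fx=4,fy=4,interpolation=2); cv2.imwrite('pics/s5.png',a[...,::-1])"
```

```text
t: 3.92
ee_pos: [518.8, -322.3, 138.4]
orientation: [3.132, 0.196, 0.008]
ft_force: [0.7, 0.5, -0.9]
width: 20.8
grasp_force: 30.0
t: 4.17
ee_pos: [515.9, -320.4, 132.4]
orientation: [-3.134, -0.196, 0.002]
ft_force: [-0.6, -0.5, -1.4]
width: 21.1
grasp_force: 30.0
t 4.17 at [ 515.9 -320.4  132.4] F [-0.58 -0.47 -1.39] w 21.1 g 30.0
shift [ 0.9  1.5 -2.6] turn [-0.0012  0.0015 -0.0026]
top 0
side 301
 foot in tool axes (array([-1.9,  2.2]), array([61.3, 24.9]), 87.2) z [ 5.7 10.2 11.8 17.5 22.3]
 top plane slope x,y [ 0.01  -0.001] z0 9.6
  return _methods._mean(a, axis=axis, dtype=dtype,
  ret = ret.dtype.type(ret / rcount)
```

View pics/s5.png

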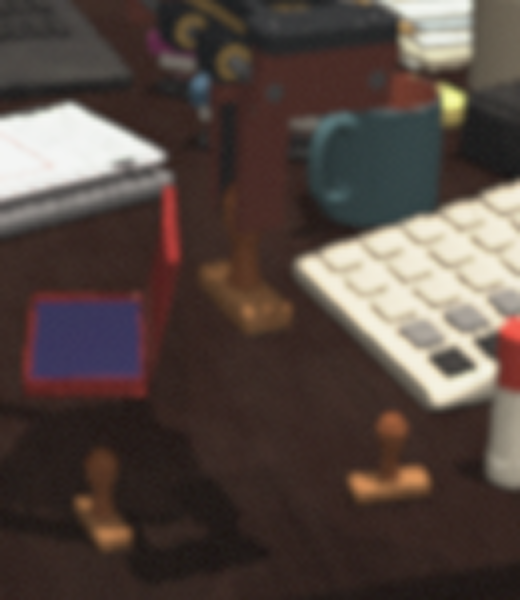

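The stamp hangs upright at crop (245,270), and the pad is clear at (90,340). Next I carry it over the pad.

```bash
python3 -c "
from h import *
go(473.5,-140,142,-13)"
```

```text
t 4.27 at [ 515.7 -320.3  131.7] F [-0.53 -0.67  0.57] w 21.0 g 30.0
shift [ -19.5 -184.1   -9.9] turn [-0.0016  0.0028  0.3517]
```

In the tool's units: -36 mm / 400 = -0.09, -34 mm / 400 = -0.085.

```bash
python3 -m jog '[[[-0.005, -0.05, -0.02], [0, 0, 0]], [[-0.01, -0.085, 0], [0, 0, 0]], [[-0.01, -0.09, 0], [0, 0, 0]], [[-0.01, -0.09, 0], [0, 0, 0]], [[-0.01, -0.085, 0], [0, 0, 0]]]' && python3 -m jog '[[[-0.005, -0.055, 0], [0, 0, 0]], [[0, 0, 0], [0, 0, 0.0293]], [[0, 0, 0], [0, 0, 0.0293]], [[0, 0, 0], [0, 0, 0.0293]], [[0, 0, 0], [0, 0, 0]]]' && python3 -m jog '[[[0, 0, 0], [0, 0, 0]], [[0, 0, 0], [0, 0, 0]]]'
python3 - <<'E'
from h import *
go(473.5,-140,142,-13); held()
from workcell import eyes
d=dict(np.load("pics/held_top.npz")); W=cloud(d)
E
```

```text
t: 4.68
ee_pos: [477.4, -162.7, 140.0]
orientation: [-3.134, -0.195, 0.004]
ft_force: [1.1, 0.7, -1.0]
width: 21.0
grasp_force: 30.0
t: 5.1
ee_pos: [473.6, -142.4, 140.3]
orientation: [-3.12, 0.36, 0.004]
ft_force: [-0.5, -0.2, -0.1]
width: 21.1
grasp_force: 30.0
t: 5.27
ee_pos: [473.9, -142.9, 140.8]
orientation: [-3.122, 0.35, 0.002]
ft_force: [-0.1, -0.4, -0.5]
width: 20.8
grasp_force: 30.0
t 5.27 at [ 473.9 -142.9  140.8] F [-0.09 -0.41 -0.45] w 20.8 g 30.0
shift [-1.  -2.7 -1.2] turn [-0.0001  0.0014  0.0039]
top 0
side 102
 foot in tool axes (array([ 2., 20.]), array([29.6, 18. ]), 87.6) z [ 5.6  9.8 10.9 15.3 19.6]
 top plane slope x,y [-0.075  0.092] z0 7.7
  return _methods._mean(a, axis=axis, dtype=dtype,
  ret = ret.dtype.type(ret / rcount)
```

In the tool's units: 30 mm / 400 = 0.075, 28 mm / 400 = 0.07.

```bash
python3 -m jog '[[[-0.0013, -0.005, 0.05], [0, 0, 0]], [[0, 0, 0.075], [0, 0, 0]], [[0, 0, 0.07], [0, 0, 0]], [[0, 0, 0.035], [0, 0, 0]], [[0, 0, 0.01], [0, 0, 0]]]' && python3 -m jog '[[[0, 0, 0], [0, 0, 0]], [[0, 0, 0], [0, 0, 0]], [[0, 0, 0.005], [0, 0, 0]], [[0, 0, 0.005], [0, 0, 0]], [[0, 0, 0], [0, 0, 0]]]' && python3 -m jog '[[[0, 0, 0.0025], [0, 0, 0]], [[0, 0, 0.0025], [0, 0, 0]], [[0, 0, 0], [0, 0, 0]]]'
```

```text
t: 5.78
ee_pos: [472.4, -140.4, 43.0]
orientation: [-3.121, 0.353, 0.007]
ft_force: [-0.4, 0.0, -0.1]
width: 21.1
grasp_force: 30.0
t: 6.2
ee_pos: [474.7, -141.0, 42.0]
orientation: [3.121, -0.354, 0.002]
ft_force: [-0.3, -0.8, -1.1]
width: 20.7
grasp_force: 30.0
t: 6.45
ee_pos: [474.3, -140.8, 39.5]
orientation: [3.122, -0.354, 0.0]
ft_force: [0.3, 0.3, -0.7]
width: 20.7
grasp_force: 30.0
```

In the tool's units: 1 mm / 400 = 0.0025.

```bash
for i in 1; do python3 -m jog '[[[0, 0, 0.0025], [0, 0, 0]], [[0, 0, 0.0025], [0, 0, 0]], [[0, 0, 0], [0, 0, 0]]]'; done; python3 -m jog '[[[0, 0, 0.0025], [0, 0, 0]], [[0, 0, 0], [0, 0, 0]]]' | grep -E 'ee_pos|ft'; python3 -m jog '[[[0, 0, 0], [0, 0, 0]]]' | grep -E 'ee_pos|ft'
```

```text
t: 6.7
ee_pos: [474.2, -140.8, 37.3]
orientation: [-3.121, 0.355, 0.0]
ft_force: [0.5, 0.1, -0.2]
width: 20.9
grasp_force: 30.0
ee_pos: [474.2, -140.8, 36.3]
ft_force: [0.5, 0.2, 0.0]
ee_pos: [474.3, -140.8, 36.4]
ft_force: [0.1, 0.2, -0.2]
```

In the tool's units: 0.7 mm / 400 = 0.0018.

```bash
python3 -m jog '[[[0, 0, 0.0018], [0, 0, 0]], [[0, 0, 0], [0, 0, 0]]]' | grep -E 'ee_pos|ft'; python3 -m jog '[[[0, 0, 0], [0, 0, 0]]]' | grep -E 'ee_pos|ft'
```

```text
ee_pos: [474.3, -140.8, 35.7]
ft_force: [-0.8, -0.6, -1.0]
ee_pos: [474.3, -140.8, 35.8]
ft_force: [-0.1, 0.8, -0.1]
```

In the tool's units: 0.5 mm / 400 = 0.0013.

```bash
python3 -m jog '[[[0, 0, 0.0013], [0, 0, 0]], [[0, 0, 0], [0, 0, 0]]]' | grep -E 'ee_pos|ft'; python3 -m jog '[[[0, 0, 0], [0, 0, 0]]]' | grep -E 'ee_pos|ft'
```

```text
ee_pos: [474.3, -140.8, 35.2]
ft_force: [-0.1, -0.2, -0.6]
ee_pos: [474.3, -140.8, 35.3]
ft_force: [0.2, -0.3, -0.3]
```

In the tool's units: 0.5 mm / 400 = 0.0013.

```bash
python3 -m jog '[[[0, 0, 0.0013], [0, 0, 0]], [[0, 0, 0], [0, 0, 0]]]' | grep -E 'ee_pos|ft'; python3 -m jog '[[[0, 0, 0.0013], [0, 0, 0]], [[0, 0, 0], [0, 0, 0]]]' | grep -E 'ee_pos|ft'
```

```text
ee_pos: [474.4, -140.8, 34.9]
ft_force: [0.1, 0.8, 0.6]
ee_pos: [474.7, -140.7, 34.7]
ft_force: [-0.0, 2.1, 5.9]
```

In the tool's units: 0.5 mm / 400 = 0.0013.

```bash
python3 -m jog '[[[0, 0, 0.0013], [0, 0, 0]], [[0, 0, 0], [0, 0, 0]]]' | grep -E 'ee_pos|ft'; python3 -m jog '[[[0, 0, 0], [0, 0, 0]]]' | grep -E 'ee_pos|ft|width'
```

```text
ee_pos: [474.9, -140.7, 34.7]
ft_force: [-0.8, 3.4, 10.9]
ee_pos: [474.9, -140.7, 34.7]
ft_force: [-1.2, 3.3, 10.3]
width: 21.1
```

Pressed on the pad at about 10 N; contact came at TCP z 34.8, so the face is 22.8 mm below the TCP. I'll lift and go over to the form.

In the tool's units: -35 mm / 400 = -0.0875, -30 mm / 400 = -0.075.

```bash
python3 -m jog '[[[0, 0, -0.005], [0, 0, 0]], [[0, 0, -0.02], [0, 0, 0]], [[0, 0, -0.0625], [0, 0, 0]], [[0, 0, -0.0875], [0, 0, 0]], [[0, 0, -0.075], [0, 0, 0]]]' && python3 -m jog '[[[0, 0, 0], [0, 0, 0]], [[0, 0, 0], [0, 0, -0.029]], [[0, 0, 0], [0, 0, -0.029]], [[0, 0, 0], [0, 0, -0.029]], [[0, 0, 0], [0, 0, -0.029]]]' && python3 -m jog '[[[0, 0, 0], [0, 0, -0.029]], [[0, 0, 0], [0, 0, 0]], [[0, 0, 0], [0, 0, 0]]]'
python3 -c "
from h import *
go(461.3,114,120,20.2)"
```

```text
t: 8.45
ee_pos: [473.7, -140.7, 135.1]
orientation: [-3.121, 0.355, 0.002]
ft_force: [0.7, -0.0, -1.0]
width: 21.2
grasp_force: 30.0
t: 8.87
ee_pos: [474.0, -140.8, 133.7]
orientation: [-3.118, -0.382, 0.0]
ft_force: [0.8, 0.2, -0.7]
width: 20.8
grasp_force: 30.0
t: 9.12
ee_pos: [474.0, -140.8, 133.6]
orientation: [-3.093, -0.547, 0.001]
ft_force: [-0.3, 0.2, 0.4]
width: 20.8
grasp_force: 30.0
t 9.12 at [ 474.  -140.8  133.6] F [-0.25  0.22  0.37] w 20.8 g 30.0
shift [  75.5 -243.7   13.6] turn [-0.0003  0.0004 -0.0023]
```

In the tool's units: -36 mm / 400 = -0.09, -24 mm / 400 = -0.06.

```bash
python3 -m jog '[[[0.02, -0.06, 0], [0, 0, 0]], [[0.0275, -0.09, 0], [0, 0, 0]], [[0.0275, -0.09, 0], [0, 0, 0]], [[0.0275, -0.09, 0], [0, 0, 0]], [[0.0275, -0.09, 0], [0, 0, 0]]]' && python3 -m jog '[[[0.0275, -0.09, 0], [0, 0, 0]], [[0.02, -0.0625, 0.0125], [0, 0, -0.0005]], [[0.0113, -0.0368, 0.02], [0, 0, 0]], [[0, 0, 0], [0, 0, 0]], [[0, 0, 0], [0, 0, 0]]]' && python3 -m jog '[[[0, 0, 0], [0, 0, 0]], [[0, 0, 0], [0, 0, 0]]]'
python3 - <<'E'
from h import *
go(461.3,114,120,20.2); held()
d=dict(np.load("pics/held_side.npz")); a=cv2.resize(d["img"][110:230,130:280],None,fx=5,fy=5,interpolation=2); cv2.imwrite("pics/s6.png",a[...,::-1])
from workcell import eyes
d=eyes.get_image("wrist"); cv2.imwrite("pics/w6.png",d["img"][...,::-1])
E
```

```text
t: 9.53
ee_pos: [464.4, 36.2, 133.8]
orientation: [3.094, 0.545, 0.0]
ft_force: [1.0, 0.4, -1.4]
width: 21.0
grasp_force: 30.0
t: 9.95
ee_pos: [460.1, 114.4, 120.4]
orientation: [3.092, 0.556, -0.002]
ft_force: [0.3, -0.5, -1.6]
width: 20.9
grasp_force: 30.0
t: 10.12
ee_pos: [460.8, 113.0, 121.0]
orientation: [3.093, 0.553, 0.0]
ft_force: [0.1, 0.2, 0.1]
width: 21.1
grasp_force: 30.0
t 10.12 at [460.8 113.  121. ] F [0.09 0.16 0.05] w 21.1 g 30.0
shift [ 0.8 -0.7  1. ] turn [ 0.0001 -0.0001  0.001 ]
top 2
side 131
 foot in tool axes (array([-3.8,  3.4]), array([63.3, 23.2]), 87.9) z [ 6.2 10.5 12.2 16.1 20.1]
 top plane slope x,y [0.028 0.003] z0 9.8
```

View pics/s6.png

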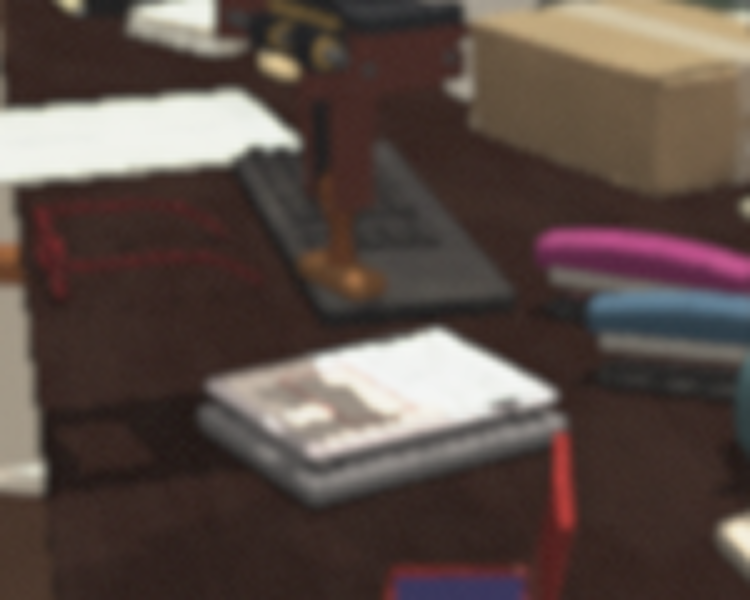

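The stamp hangs upright over the form at crop (340,270), and its shadow falls on the frame. I'll go lower, then compare foot and frame within one camera.

In the tool's units: 20 mm / 400 = 0.05, 15 mm / 400 = 0.0375.

```bash
python3 -m jog '[[[0.0013, 0, 0.0375], [0, 0, 0]], [[0, 0, 0.05], [0, 0, 0]], [[0, 0, 0.0375], [0, 0, 0]], [[0, 0, 0.015], [0, 0, 0]], [[0, 0, 0.005], [0, 0, 0]]]' && python3 -m jog '[[[0, 0, 0], [0, 0, 0]], [[0, 0, 0], [0, 0, 0]], [[0, 0, 0], [0, 0, 0]]]'
python3 - <<'E'
from h import *
go(461.3,114,60,20.2); held()
d=dict(np.load("pics/side.npz")); W=cloud(d); h=cv2.cvtColor(d["img"],cv2.COLOR_RGB2HSV).astype(int)
m=(W[...,2]>27)&(W[...,2]<40)&(np.hypot(W[...,0]-481,W[...,1]-121)<115)
print("side plate",rect(W[m]),np.median(W[m][:,2]))
r=m&(h[...,1]>22)&((h[...,0]<12)|(h[...,0]>168)); print("side frame",r.sum(),rect(W[r]))
d=dict(np.load("pics/held_side.npz")); W=cloud(d); h=cv2.cvtColor(d["img"],cv2.COLOR_RGB2HSV).astype(int)
near=np.hypot(W[...,0]-461,W[...,1]-114)<42
f=near&(W[...,2]>40)&(W[...,2]<58)&(h[...,1]>100); print("foot world side",f.sum(),rect(W[f]),np.round(np.percentile(W[f][:,2],[2,50,98]),1))
a=cv2.resize(d["img"][140:220,150:250],None,fx=7,fy=7,interpolation=2); cv2.imwrite("pics/s7.png",a[...,::-1])
E
```

```text
t: 10.68
ee_pos: [460.5, 113.5, 61.9]
orientation: [3.092, 0.554, -0.003]
ft_force: [-0.5, 0.3, -0.4]
width: 20.8
grasp_force: 30.0
t: 10.93
ee_pos: [461.9, 114.2, 63.6]
orientation: [-3.092, -0.556, -0.002]
ft_force: [0.2, -0.4, 0.2]
width: 21.1
grasp_force: 30.0
t 10.93 at [461.9 114.2  63.6] F [ 0.19 -0.36  0.18] w 21.1 g 30.0
shift [-0.6 -0.   3.6] turn [ 0.0002 -0.0015  0.003 ]
top 2
side 101
 foot in tool axes (array([-5.3,  3.2]), array([18.2, 60.8]), 0.8) z [ 5.5 10.1 11.7 13.5 17.2]
 top plane slope x,y [ 0.017 -0.011] z0 9.7
side plate (array([481.3, 118.2]), array([161.9, 136.4]), 20.4) 31.097587073780424
side frame 0 (array([0., 0.]), array([0., 0.]), 0.0)
foot world side 68 (array([458. , 109.4]), array([18.2, 60.8]), 19.6) [46.3 51.8 57.6]
```

View pics/s7.png

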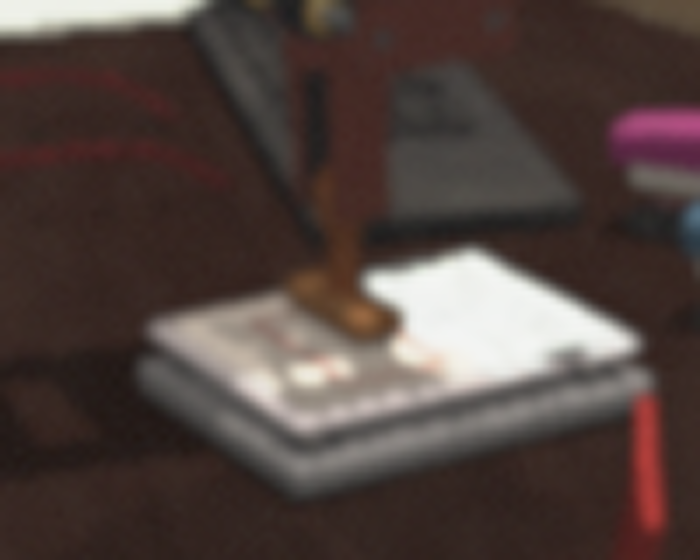

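Foot and frame agree to within about 1 mm in the side camera, and yaw is about 20°. Contact should come near TCP z 55.8, with 5 N at about 51.8.

In the tool's units: 2 mm / 400 = 0.005, 1 mm / 400 = 0.0025.

```bash
python3 -m jog '[[[-0.0008, 0, 0.005], [0, 0, 0]], [[0, 0, 0.005], [0, 0, 0]], [[0, 0, 0.005], [0, 0, 0]], [[0, 0, 0.0025], [0, 0, 0]], [[0, 0, 0], [0, 0, 0]]]' | grep -E 'ee_pos|ft';  python3 -m jog '[[[0, 0, 0.0025], [0, 0, 0]], [[0, 0, 0], [0, 0, 0]], [[0, 0, 0], [0, 0, 0]]]' | grep -E 'ee_pos|ft'; python3 -m jog '[[[0, 0, 0.0013], [0, 0, 0]], [[0, 0, 0.0013], [0, 0, 0]], [[0, 0, 0], [0, 0, 0]]]' | grep -E 'ee_pos|ft'
```

```text
ee_pos: [460.8, 114.1, 55.6]
ft_force: [-0.0, 1.0, 1.2]
ee_pos: [460.9, 114.1, 54.8]
ft_force: [-1.0, 1.2, 2.2]
ee_pos: [460.9, 114.1, 53.8]
ft_force: [-0.8, 1.8, 3.1]
```

In the tool's units: 0.5 mm / 400 = 0.0013.

```bash
python3 -m jog '[[[0, 0, 0.0013], [0, 0, 0]], [[0, 0, 0.0013], [0, 0, 0]], [[0, 0, 0], [0, 0, 0]], [[0, 0, 0], [0, 0, 0]]]' | grep -E 'ee_pos|ft'; python3 -m jog '[[[0, 0, 0.001], [0, 0, 0]], [[0, 0, 0.001], [0, 0, 0]], [[0, 0, 0], [0, 0, 0]], [[0, 0, 0], [0, 0, 0]]]' | grep -E 'ee_pos|ft'; for i in 1 2 3; do python3 -m jog '[[[0, 0, 0], [0, 0, 0]]]' | grep -E 'ft'; done
```

```text
ee_pos: [460.9, 114.1, 52.8]
ft_force: [-0.9, 1.6, 4.3]
ee_pos: [460.9, 114.0, 52.0]
ft_force: [-0.5, 1.9, 4.4]
ft_force: [-0.4, 2.2, 5.0]
ft_force: [-0.4, 2.2, 5.1]
ft_force: [-1.0, 2.9, 4.5]
```

Run:
```python
from h import *
from workcell import status
go(461.3,114,52,20.2); held()
o=status.get_obs(); print(np.round(o["moment"],2))
d=dict(np.load("pics/held_side.npz")); W=cloud(d); h=cv2.cvtColor(d["img"],cv2.COLOR_RGB2HSV).astype(int)
near=np.hypot(W[...,0]-461,W[...,1]-112)<42; hi=np.median
f=near&(W[...,2]>34)&(W[...,2]<48)&(h[...,1]>100); print("foot side",f.sum(),rect(W[f]))
p=(W[...,2]>20)&(W[...,2]<40)&(np.hypot(W[...,0]-510,W[...,1]-129)<30)&(h[...,1]<60)
w0=cloud(dict(np.load("pics/side.npz")))
print("plate z now/before",hi(W[p][:,2]),hi(w0[p][:,2]))
# knob/neck axis tilt
k=(np.hypot(W[...,0]-461,W[...,1]-112)<14)&(W[...,2]>46)&(W[...,2]<62)&(h[...,1]>100)
for lo in (46,50,54,58): 
    q=W[k&(W[...,2]>=lo)&(W[...,2]<lo+4)]; print(lo,len(q),np.round(q.mean(0),1))
```

```text
t 12.87 at [460.9 114.   52. ] F [-1.01  2.86  4.47] w 21.0 g 30.0
shift [0.4 0.2 0. ] turn [-0.     -0.0001  0.0032]
top 1
side 98
 foot in tool axes (array([-6.4,  2.1]), array([63.7, 17.5]), 88.1) z [ 5.4 10.  11.5 13.8 17.6]
 top plane slope x,y [-0.006 -0.026] z0 9.5
[0.37 0.12 0.01]
foot side 69 (array([455.6, 109.8]), array([17.5, 63.7]), 22.3)
plate z now/before 27.098037222711476 nan
46 8 [457.4 105.8  47.8]
50 6 [455.2 109.5  52.5]
54 5 [456.8 108.9  56. ]
58 5 [457.9 107.7  60. ]
```

```bash
python3 -c "
from workcell import ticket
print(ticket.close_job())"
```

```text
the job is handed in; nothing more can be done
None
```

The job is handed in: the stamp was inked on the pad at about 10 N and is still gripped, upright inside the red frame at about 5 N with the plate about 4 mm down, though the last placement and squareness check was a sparse side-camera reading.

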